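# Centrifuge service check: open the cover and hold the plunger half in

## Task

Pick up the flat blade tool, lever up the small hinged cover on the front of the low benchtop centrifuge with the blade (not with the gripper) and swing it over until it stands upright or beyond. Then, with the same tool held level and pointing straight at it, set the blade's tip on the centre mark of the round spring plunger inside and press it gently in to about half its travel, never to the bottom. Finish while still holding it pressed like that in the gripper, and leave everything else on the bench where it is.

Things in the scene. Friction and masses are not known exactly. Their poses are not given: they have to be found in the camera images.
- blade: Blade tool lying on the bench, 205 mm long: black handle 110 x 20 mm, 22 mm tall; short round steel neck; flat steel blade 12 mm wide (y), 3 mm thick (z), square end. About 0.11 kg, balanced about 15 mm ahead of the handle's centre. Origin: centre of the handle's underside; x along the tool to the blade, z up. The scoop has the same handle; the two may lie in either of two places.
- blade_tip (a point): Centre of the blade's end: 150 mm ahead (+x) of the tool's origin and 11 mm above the underside; axes as the tool's.
- machine: Low white centrifuge, fixed. Main body 220 deep (x), 260 wide, 105 mm tall; round rotor lid on top to 125 mm. In front of it, towards the robot, its service compartment: 90 mm deep, 84 wide, hollow, 74 mm between the cheeks (103 mm tall). Origin: on the bench, midway across, under the cover's hinge line, where compartment and main body meet; x points away from the robot into the machine, z up.
- cover (a joint): Opening angle of the compartment's grey cover, rad: 0 shut, 1.57 upright, 1.8 its stop (leaning back over the machine). The hinge is stiff: it stays where it is left and takes 1 to 2 N at the lip. It may start ajar by up to 0.04. A blade tip put in 25 to 30 mm past the lip and raised lifts it; pushed forward at 75 mm above the hinge line, the tip then sends it past upright.
- cover_lip (a point): Middle of the lower edge of the cover's front skirt, moving with the cover. Shut: 92 mm in front of the hinge line, 87 mm above the bench. The cover is a 4 mm plate 86 mm wide, its underside 105 mm above the bench; the skirt is 4 mm thick and hangs 18 mm below that.
- cover_hinge (a point): Middle of the cover's hinge line, which runs along the machine's y: 105 mm above the bench, straight above the machine's origin.
- sill (a point): Middle of the top of the compartment's front wall: 72 mm above the bench, 87 mm in front of the hinge line, 5 mm thick. Between it and the cover's lip there is a slot 15 mm high across the whole front.
- plunger (a joint): How far the spring plunger is pushed in, m: 0 out, 0.012 bottomed. It takes 1 N to start and 0.5 N per mm more: 4 N at half travel (6 mm).
- plunger_face (a point): Centre mark (a small dark dot) on the flat face of the plunger, a steel button of 18 mm diameter that sticks out of the compartment's back plate towards the robot through a dark collar. Out, its face lies 30 mm in front of the hinge line (machine x = -30 mm), midway across, 90 mm above the bench; it moves in along the machine's +x. Axes as the machine's.
- scoop: Scoop, a bystander: same black handle as the blade tool, but with a thin round rod and a 26 mm round flat spoon at its end. Origin: centre of the handle's underside.
- rack: White tube rack with glass tubes, 75 x 200 mm, 116 mm tall; bystander. Origin: centre of the underside.
- basket: White plastic tray, 120 x 160 x 75 mm; bystander. Origin: centre of the underside.
- bottle: Amber jar with a white cap, 52 mm wide, 110 mm tall; bystander. Origin: centre of the underside.
- dish: Covered glass culture dish, 94 mm wide, 16 mm tall, lying in front of the machine; bystander. Origin: centre of the underside.

How it is judged:
On the way, in this order (a step that is already met when the one before it is completed fails the run):
1. the blade tool is held in the gripper, clear of the bench, the cover still shut (contact force between the fingers and blade above 2 N and height (world z) of blade above 0.03 m and value of joint cover below 0.12 rad), for 0.2 s.
2. the blade levers the cover up: it touches it at 0.3 rad or more (value of joint cover above 0.3 rad and contact force between blade and cover above 0.1 N), for 0.1 s.
3. the cover stands upright or beyond (1.5 rad or more) (value of joint cover above 1.5 rad), for 0.2 s.
At the end, for the whole second after the job is handed in: Cover open at 1.45 rad or more; plunger held 3 to 9 mm in by the blade tip (1.5 to 8 N), tip within 6 mm sideways and 6 mm in height of the mark; the tool within 0.14 rad of the plunger's level axis, still, and gripped by the fingers, which touch no part of the machine (value of joint cover above 1.45 rad and value of joint plunger between 0.003 and 0.009 m and contact force between blade and plunger between 1.5 and 8 N and y of blade_tip in the frame of plunger_face between -0.006 and 0.006 m and z of blade_tip in the frame of plunger_face between -0.006 and 0.006 m and angle between the x axis of blade and the x axis of machine, either way round below 0.14 rad and contact force between the fingers and blade above 2 N and linear speed of blade below 0.01 m/s and contact force between the fingers and machine below 0.5 N); the arm keeps its last pose, push and grip.
It fails at once if the gripper or arm touches the cover (contact force between any of the fingers, the arm and cover above 1 N).
It fails at once if the plunger is pressed to the bottom (11.5 mm or more) (value of joint plunger above 0.0115 m).
It fails at once if a bystander is moved more than 30 mm (distance of any of scoop, rack, basket, bottle, dish from where it was at the start of the episode above 0.03 m).
It also fails if it takes over 61 s, if anything falls off the work surface, if the arm or the gripper's body presses on something with over 40 N, if the wrist force passes 120 N, or if a joint passes its speed limit or range.

## Robot

A 6-joint arm with a two-finger parallel gripper is mounted at the origin on the work surface. World frame = base frame: x ahead of the robot, y to its left, z up, the work surface at z = 0. Lengths are in m, angles in rad, forces in N, time in s.
With the tool pointing down it reaches from about 0.35 to 0.975 m from the base axis. Payload 4.9 kg.
Tool frame: the origin (TCP) lies midway between the tips of the shut fingers; the grasp point (between the pads) lies manip.tcp_to_grasp behind it (manip.tcp_to_grasp is the distance from the TCP to the grasp point, in m); z points along the fingers, y is the line along which they close (so a half turn about z gives the same grasp; the last joint's range is limited). The gripper opens to 85 mm and grips with 20 to 120 N. Pads are 22 mm wide; open, the fingers measure 114 mm over their backs; the gripper's body (76 mm by 85 mm) begins 54 mm behind the grasp point. The pads swing forward as they close: fully open they stand 13 mm farther back than shut.
Start: joints at [-1.366, 0.053, 1.613, -0, 1.476, -0.119], TCP at [0.199, -0.593, 0.196] pointing down, gripper open.
Joint ranges: [-3.01, 3.01], [-1.01, 2.22], [0.06, 2.58], [-1.02, 4.17], [0.09, 2.62], [-3.14, 3.14]. Speed limits (rad/s): [2.57, 2.57, 3.14, 3.14, 3.14, 3.14].

## Interface

Orientations are given as a unit quaternion [w, x, y, z].
In Python, from plant import manip, grab_frame, calibration, job_done gives the robot as it stands.
- The arm moves only by the tool send_rows, never from a script. Its argument "rows" is a list of rows, each an object of numbers: "x", "y", "z": the shift along the tool's x, y, z normalised to -1 to 1, where 1 is 15 cm; "wx", "wy", "wz": the turn, a rotation vector about the tool's x, y, z normalised to -1 to 1, where 1 is pi/4 rad; "hand": the opening, from -1 (shut) to 1 (fully open). In form: [{"x": .., "y": .., "z": .., "wx": .., "wy": .., "wz": .., "hand": ..}, ...]. A call has exactly 10 rows; each row shifts and turns the commanded pose from where the row before left it, along the tool's axes as they then stand; what a row does not reach is not made up. A row lasts 1/12 s, in which the tool goes at most 41.7 mm and 7.16 degrees, less where a joint would pass 70% of its speed; a pose out of reach is approached as far as the arm can. A call with a number of a shift or a turn outside -1 to 1 is refused whole. A call with a gripper value outside its range is refused whole. The fingers move at their own pace and stop on an object; the grip force is fixed at half the most. Time passes only in rows, so rows that do not move let the fingers close, or fill a call up. It gives the time, the measured TCP pose, the force, the opening and the grip force at its end, in the units of the state.
- manip.state(): the state, without advancing time (a new reading comes with each control period).
- grab_frame(name): name is "scene" or "top" or "wrist"; returns the picture (420x560x3 uint8, blue, green, red); there is no depth.
- calibration(name): a dict with "camera_matrix" (3x3 intrinsics, pixels), "R" (3x3) and "t" (3): a world point X has camera coordinates R X + t. Camera axes: x right, y down, z forward; pixel columns grow to the right and rows downward; lengths in m; the calibration is good to about 2 mm. A picture is of the moment at which its call begins: read the wrist's pose just before it. calibration takes no time and is no camera call; for the wrist camera it gives the pose at the moment of the call.
- job_done(): hands the job in; it is judged then, once.
The state is a dict: "time": time; "joint_pos": joint angles; "joint_vel": joint speeds; "joint_efforts": joint torques, N m; "tool_pos": TCP position; "tool_rot": TCP orientation; "contact_force": force on the tool from outside, world axes, zero at the start; "ft_torque": the same for the moment, N m; "gripper_width": opening from 0.0 (shut) to 1.0 (fully open); "grasp_force": force on a finger pad.
Only numpy, scipy, OpenCV 4.12 (cv2) and the standard library are available. Lean on these libraries where they do the work, as an engineer would, in place of code of your own. Each camera call takes 0.05 s, during which the arm holds its last target. There are 200 camera calls.

## Working session

There is one attempt and no reset: what is moved stays moved. The work goes in short steps, Python scripts to look and compute and a tool call to move; the robot and the scene stay as the last step left them, time stands still between calls to the robot, and variables do not carry over. Pictures are saved under pics/ and viewed, at most 10 in all, crops included, and the job is handed in when it is done.

Besides the shell and the picture viewer there is one more tool, called by a JSON object that holds its "api" and its "payload". send_rows: Moves the arm, as the interface text tells. Scaled input: -1 to 1 covers 15 cm each way for a shift and pi/4 rad each way for a turn. Its arguments: {"type":"object","properties":{"rows":{"type":"array","items":{"type":"object","properties":{"x":{"type":"number","minimum":-1,"maximum":1},"y":{"type":"number","minimum":-1,"maximum":1},"z":{"type":"number","minimum":-1,"maximum":1},"wx":{"type":"number","minimum":-1,"maximum":1},"wy":{"type":"number","minimum":-1,"maximum":1},"wz":{"type":"number","minimum":-1,"maximum":1},"hand":{"type":"number"}}}}},"required":["rows"]}

```bash
mkdir -p pics; ls; python3 - <<'E'
from plant import manip, grab_frame, calibration
import cv2,numpy as np
print(manip.state(), manip.tcp_to_grasp)
for n in ("scene","top"):
    cv2.imwrite(f"pics/{n}0.png",grab_frame(n)); c=calibration(n); print(n,np.round(c["camera_matrix"],1).tolist(),np.round(c["R"],3).tolist(),np.round(c["t"],3))
E
```

```text
pics
{'time': 0.0, 'joint_pos': array([-1.36599863e+00,  5.33581654e-02,  1.61431603e+00, -3.39240736e-06,
        1.47598558e+00, -1.19022684e-01]), 'joint_vel': array([-0.00133773, -0.00254484,  0.00060418,  0.00027795,  0.00110564,
       -0.00185085]), 'joint_efforts': array([-8.32639271e-04, -3.93689203e+01, -3.70174742e+01, -2.31096192e-04,
        7.30016400e-03, -1.57511363e-05]), 'tool_pos': array([ 0.1987116 , -0.59183046,  0.19494912]), 'tool_rot': array([-1.03254229e-03,  9.86920601e-01,  1.61203779e-01, -4.60003057e-05]), 'contact_force': array([0.63288082, 0.20452748, 0.37044755]), 'ft_torque': array([-0.04461236, -0.00097884, -0.01861468]), 'grasp_force': 0.0, 'gripper_width': 1.0025144713523235} 0.0187
scene [[381.7, 0.0, 280.1], [0.0, 381.7, 202.4], [0.0, 0.0, 1.0]] [[0.106, 0.994, 0.01], [0.767, -0.075, -0.637], [-0.633, 0.076, -0.77]] [-0.086 -0.36   1.625]
top [[406.8, 0.0, 283.0], [0.0, 406.8, 218.0], [0.0, 0.0, 1.0]] [[0.022, -1.0, -0.022], [-0.999, -0.021, -0.033], [0.033, 0.023, -0.999]] [0.048 0.547 1.201]
```

View pics/top0.png

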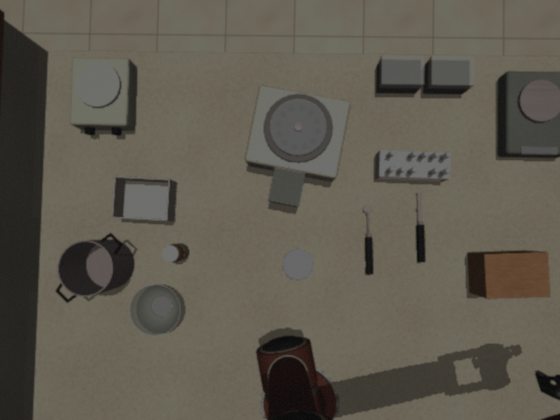

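View pics/scene0.png

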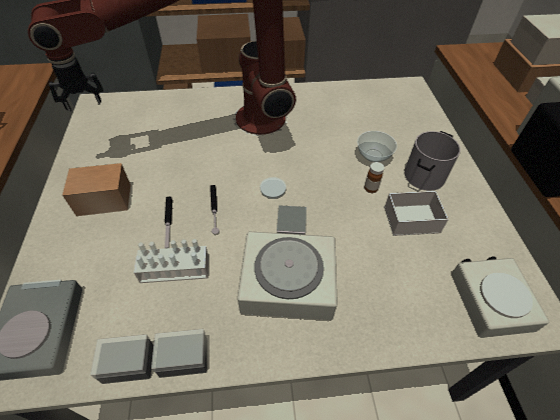

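The top view shows the blade tool at about (420,230) with its handle at rows 225-260, and the scoop at (368,240). The machine is at (297,130) with its grey cover at (287,187), yawed about 10°. The scene view agrees: the square-ended blade is at (168,220) and the spoon at (214,210).

```bash
cat > h.py <<'E'
from plant import manip, grab_frame, calibration
import cv2,numpy as np
from scipy.spatial.transform import Rotation as Rn
def ray(c,p):
    d=c["R"].T@np.linalg.solve(c["camera_matrix"],[p[0],p[1],1.]); return -c["R"].T@c["t"],d
def onz(c,p,z):
    o,d=ray(c,p); return o+d*(z-o[2])/d[2]
def cross(rs):
    A=0;b=0
    for o,d in rs:
        d=d/np.linalg.norm(d);P=np.eye(3)-np.outer(d,d);A=A+P;b=b+P@o
    return np.linalg.solve(A,b)
def proj(c,X):
    q=c["camera_matrix"]@(np.array(c["R"])@X+c["t"]); return q[:2]/q[2]
def rot(): 
    q=manip.state()["tool_rot"]; return Rn.from_quat([q[1],q[2],q[3],q[0]])
E
python3 - <<'E'
from h import *
top=cv2.imread("pics/top0.png");sc=cv2.imread("pics/scene0.png")
ct,cs=calibration("top"),calibration("scene")
def dark(img,x0,x1,y0,y1,th):
    m=np.zeros(img.shape[:2],np.uint8); g=cv2.cvtColor(img,cv2.COLOR_BGR2GRAY)
    m[y0:y1,x0:x1]=(g[y0:y1,x0:x1]<th)*255
    k=max(cv2.findContours(m,0,2)[0],key=cv2.contourArea); return k,cv2.minAreaRect(k)
for nm,a,b in (("blade",(405,435,215,270),(155,180,190,235)),("scoop",(358,380,228,280),(203,222,180,215))):
    k1,r1=dark(top,*a,40);k2,r2=dark(sc,*b,40)
    print(nm,r1,r2,"2view",cross([ray(ct,r1[0]),ray(cs,r2[0])]))
    P=cv2.boxPoints(r1); i=np.argsort(P[:,1]); f=(P[i[0]]+P[i[1]])/2;n=(P[i[2]]+P[i[3]])/2
    F,N=onz(ct,f,.02),onz(ct,n,.02); print(F,N,(F+N)/2,np.degrees(np.arctan2(*(F-N)[1::-1])),np.linalg.norm(F-N))
print("gray samples cover/body/bench",top[187,287],top[160,270],top[187,330],sc[219,291],sc[250,255],sc[219,330])
a=cv2.resize(top[55:225,230:370],None,fx=4,fy=4,interpolation=cv2.INTER_CUBIC)
b=cv2.resize(top[180:270,340:440],None,fx=4,fy=4,interpolation=cv2.INTER_CUBIC)
out=np.zeros((600,560,3),np.uint8);out=a[:600];cv2.imwrite("pics/mach.png",out)
m=cv2.inRange(top,np.array([60]*3),np.array([255]*3))
E
```

```text
blade ((420.1165466308594, 242.99612426757812), (36.17991256713867, 7.362578392028809), 88.09085083007812) ((168.0, 210.5), (27.0, 6.0), 90.0) 2view [ 0.48049562 -0.34498681  0.01176057]
[ 0.53346311 -0.34057883  0.02      ] [ 0.42798674 -0.34520985  0.02      ] [ 0.48072492 -0.34289434  0.02      ] 2.5139993996505914 0.10557798510482241
scoop ((368.5, 254.99998474121094), (36.18990707397461, 6.629518508911133), 87.39744567871094) ((213.5, 197.5), (25.0, 5.0), 90.0) 2view [ 0.44207786 -0.19283343  0.01705044]
[ 0.49498584 -0.1900265   0.02      ] [ 0.3894888  -0.19639445  0.02      ] [ 0.44223732 -0.19321048  0.02      ] 3.4542619281836213 0.10568905374227905
gray samples cover/body/bench [69 74 73] [107 111 110] [ 85  98 101] [104 112 108] [168 188 186] [150 171 177]
```

View pics/mach.png

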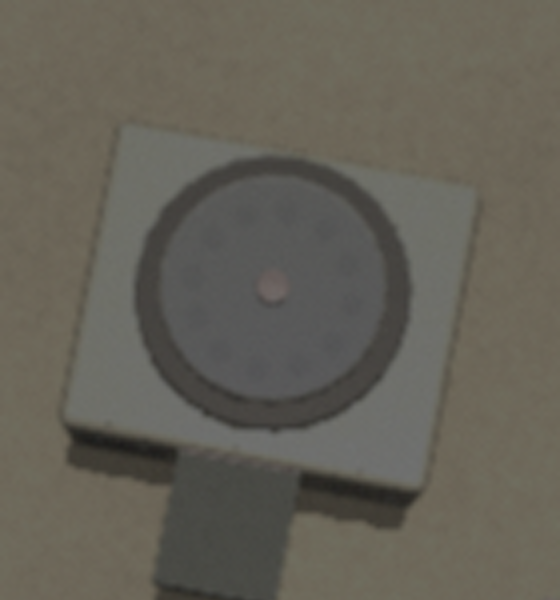

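{"api": "send_rows", "payload": {"rows": [{"x":0.2,"y":-0.095,"z":-0.1,"hand":1},{"x":0.24,"y":-0.095,"z":-0.1,"hand":1},{"x":0.24,"y":-0.095,"z":-0.1,"hand":1},{"x":0.24,"y":-0.095,"hand":1},{"x":0.24,"y":-0.095,"hand":1},{"x":0.24,"y":-0.095,"hand":1},{"x":0.24,"y":-0.095,"hand":1},{"x":0.24,"y":-0.095,"hand":1},{"x":0.24,"y":-0.095,"hand":1},{"x":0.26,"y":-0.095,"hand":1}]}}

```text
invalid input at $.rows[0]: expected keys x, y, z, wx, wy, wz, hand
```

```bash
python3 - <<'E'
from h import *
ct=calibration("top")
f=lambda x,y:(230+x/4-.4,55+y/4-.4)
q={"BL":(118,122),"BR":(478,188),"FL":(65,418),"FR":(424,482),"cHL":(178,448),"cHR":(300,470),"cFR":(275,600),"cFL":(153,583)}
P={k:onz(ct,f(*v),.109 if k[0]=="c" else .105) for k,v in q.items()}
for k,v in P.items(): print(k,np.round(v,4))
an=lambda a,b:np.degrees(np.arctan2(*(P[b]-P[a])[1::-1]))
print(an("FL","BL"),an("FR","BR"),an("cFL","cHL"),an("cFR","cHR"),an("FR","FL")-90,an("BR","BL")-90,an("cHR","cHL")-90)
s=manip.state();print(s["time"],s["tool_pos"],rot().as_matrix().round(4).tolist())
c=calibration("wrist");w=grab_frame("wrist");cv2.imwrite("pics/w1.png",w)
print(np.round(c["R"],4).tolist(),c["t"],c["camera_matrix"].round(1).tolist())
E
```

```text
BL [0.9101 0.1321 0.105 ]
BR [ 0.8675 -0.1177  0.105 ]
FL [0.7029 0.1638 0.105 ]
FR [ 0.6633 -0.0841  0.105 ]
cHL [0.6829 0.0851 0.109 ]
cHR [0.6693 0.0011 0.109 ]
cFR [0.5798 0.0164 0.109 ]
cFL [0.5898 0.1001 0.109 ]
-8.699121159521889 -9.327684460952455 -9.15835408182761 -9.677141730468584 -9.09448769095546 -9.671461700382608 -9.199371174111974
0.1 [ 0.19874338 -0.59189253  0.19508186] [[0.948, 0.3182, -0.0003], [0.3182, -0.948, 0.0018], [0.0002, -0.0018, -1.0]]
[[0.3195, -0.9476, -0.0023], [-0.9069, -0.3065, 0.2893], [-0.2748, -0.0904, -0.9572]] [-0.62446329 -0.03990832  0.37884556] [[339.2, 0.0, 282.1], [0.0, 339.2, 201.5], [0.0, 0.0, 1.0]]
```

View pics/w1.png

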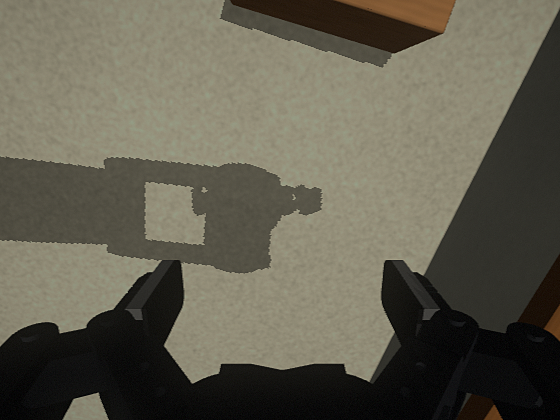

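The view shows bare bench, the arm's shadow and the box at the top edge. The move was refused because every key has to be given.

{"api": "send_rows", "payload": {"rows": [{"x":0.2,"y":-0.095,"z":-0.1,"wx":0,"wy":0,"wz":0,"hand":1},{"x":0.24,"y":-0.095,"z":-0.1,"wx":0,"wy":0,"wz":0,"hand":1},{"x":0.24,"y":-0.095,"z":-0.1,"wx":0,"wy":0,"wz":0,"hand":1},{"x":0.24,"y":-0.095,"z":0,"wx":0,"wy":0,"wz":0,"hand":1},{"x":0.24,"y":-0.095,"z":0,"wx":0,"wy":0,"wz":0,"hand":1},{"x":0.24,"y":-0.095,"z":0,"wx":0,"wy":0,"wz":0,"hand":1},{"x":0.24,"y":-0.095,"z":0,"wx":0,"wy":0,"wz":0,"hand":1},{"x":0.24,"y":-0.095,"z":0,"wx":0,"wy":0,"wz":0,"hand":1},{"x":0.24,"y":-0.095,"z":0,"wx":0,"wy":0,"wz":0,"hand":1},{"x":0.2,"y":-0.095,"z":0,"wx":0,"wy":0,"wz":0,"hand":1}]}}

```text
time: 0.98
tool_pos: [0.4849, -0.3447, 0.2408]
tool_rot: [-0.0, 0.987, 0.162, 0.0]
contact_force: [0.2, -0.3, 0.8]
gripper_width: 0.997
grasp_force: 0.0
```

{"api": "send_rows", "payload": {"rows": [{"x":0,"y":0,"z":0,"wx":0,"wy":0,"wz":0.12,"hand":1},{"x":0,"y":0,"z":0,"wx":0,"wy":0,"wz":0.12,"hand":1},{"x":0,"y":0,"z":0,"wx":0,"wy":0,"wz":0.12,"hand":1},{"x":0,"y":0,"z":0,"wx":0,"wy":0,"wz":0,"hand":1},{"x":0,"y":0,"z":0,"wx":0,"wy":0,"wz":0,"hand":1},{"x":0,"y":0,"z":0,"wx":0,"wy":0,"wz":0,"hand":1},{"x":0,"y":0,"z":0,"wx":0,"wy":0,"wz":0,"hand":1},{"x":0,"y":0,"z":0,"wx":0,"wy":0,"wz":0,"hand":1},{"x":0,"y":0,"z":0,"wx":0,"wy":0,"wz":0,"hand":1},{"x":0,"y":0,"z":0,"wx":0,"wy":0,"wz":0,"hand":1}]}}

```text
time: 1.82
tool_pos: [0.4834, -0.3468, 0.2412]
tool_rot: [0.0, 1.0, 0.021, -0.0]
contact_force: [0.8, -0.1, -0.3]
gripper_width: 0.997
grasp_force: 0.0
```

```bash
python3 - <<'E'
from h import *
s=manip.state();print(s["time"],s["tool_pos"],rot().as_matrix().round(4).tolist(),s["joint_pos"].round(2),s["contact_force"])
c=calibration("wrist");w=grab_frame("wrist");cv2.imwrite("pics/w2.png",w)
np.savez("w2.npz",**{k:c[k] for k in("camera_matrix","R","t")})
E
```

```text
1.8167 [ 0.48335451 -0.34679672  0.24122083] [[0.9991, 0.0412, 0.0], [0.0412, -0.9991, -0.0], [-0.0, 0.0, -1.0]] [-0.75 -0.04  1.63 -0.    1.55  0.78] [ 0.77992344 -0.11311163 -0.26767265]
```

View pics/w2.png

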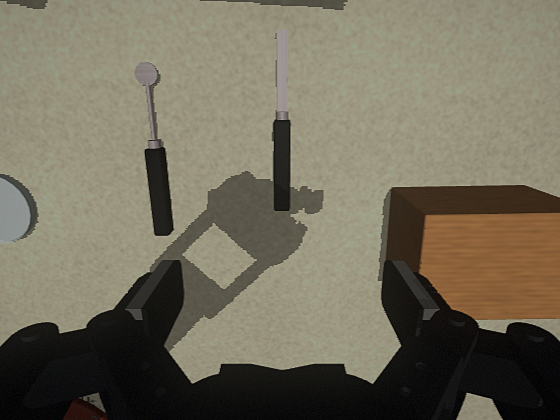

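The wrist view shows the blade tool straight ahead, with its square tip at (282,31) and its handle from (282,121) to (282,210). The scoop is to the left.

```bash
python3 - <<'E'
from h import *
c=dict(np.load("w2.npz"));w=cv2.imread("pics/w2.png").astype(int)
m=np.zeros(w.shape[:2],np.uint8);m[115:216,265:300]=(w.max(2)[115:216,265:300]<45)*255
k=max(cv2.findContours(m,0,2)[0],key=cv2.contourArea);r=cv2.minAreaRect(k);b=cv2.boxPoints(r);print(r)
i=np.argsort(b[:,1]);f=b[i[:2]].mean(0);n=b[i[2:]].mean(0)
F,N=onz(c,f,.022),onz(c,n,.022);print("front/back",F,N,np.linalg.norm(F-N))
B=w[25:112,268:296]; mb=((B[:,:,0]-B[:,:,2])>-8)&(B.max(2)>100)
ys,xs=np.nonzero(mb);ys+=25;xs+=268;print(ys.min(),ys.max())
for lo,hi in((32,45),(85,108)):
    s=(ys>=lo)&(ys<hi);print(xs[s].mean(),ys[s].mean(),onz(c,(xs[s].mean()+.0,ys[s].mean()),.0125))
T=onz(c,(xs[ys<40].mean(),ys.min()),.0125);print("tip",T,np.degrees(np.arctan2(T[1]-N[1],T[0]-N[0])))
top=cv2.imread("pics/top0.png");ct=calibration("top")
print("2view",cross([ray(c,(f+n)/2),ray(ct,(420.1,243))]))
E
```

```text
((281.5, 165.0), (90.0, 15.0), 90.0)
front/back [ 0.53274692 -0.34485348  0.022     ] [ 0.42485858 -0.34939599  0.022     ] 0.10798392505251055
30 97
281.0652173913044 37.369565217391305 [ 0.61997654 -0.34068562  0.0125    ]
280.0 89.66666666666667 [ 0.56572182 -0.34173617  0.0125    ]
tip [ 0.62724985 -0.34009388  0.0125    ] 2.6315210078355227
2view [ 0.4795136  -0.34661553  0.00970601]
```

{"api": "send_rows", "payload": {"rows": [{"x":0.06,"y":0,"z":0.2,"wx":0,"wy":0,"wz":0,"hand":1},{"x":0,"y":0,"z":0.2,"wx":0,"wy":0,"wz":0,"hand":1},{"x":0,"y":0,"z":0.2,"wx":0,"wy":0,"wz":0,"hand":1},{"x":0,"y":0,"z":0.2,"wx":0,"wy":0,"wz":0,"hand":1},{"x":0,"y":0,"z":0.2,"wx":0,"wy":0,"wz":0,"hand":1},{"x":0,"y":0,"z":0.2,"wx":0,"wy":0,"wz":0,"hand":1},{"x":0,"y":0,"z":0.2,"wx":0,"wy":0,"wz":0,"hand":1},{"x":0,"y":0,"z":0.1,"wx":0,"wy":0,"wz":0,"hand":1},{"x":0,"y":0,"z":0.07,"wx":0,"wy":0,"wz":0,"hand":1},{"x":0,"y":0,"z":0,"wx":0,"wy":0,"wz":0,"hand":1}]}}

```text
time: 2.7
tool_pos: [0.4908, -0.3449, 0.0029]
tool_rot: [-0.002, 1.0, 0.021, -0.002]
contact_force: [0.1, 0.8, 0.0]
gripper_width: 0.999
grasp_force: 0.0
```

{"api": "send_rows", "payload": {"rows": [{"x":0,"y":0,"z":0.015,"wx":0,"wy":0,"wz":0,"hand":1},{"x":0,"y":0,"z":0,"wx":0,"wy":0,"wz":0,"hand":-1},{"x":0,"y":0,"z":0,"wx":0,"wy":0,"wz":0,"hand":-1},{"x":0,"y":0,"z":0,"wx":0,"wy":0,"wz":0,"hand":-1},{"x":0,"y":0,"z":0,"wx":0,"wy":0,"wz":0,"hand":-1},{"x":0,"y":0,"z":0,"wx":0,"wy":0,"wz":0,"hand":-1},{"x":0,"y":0,"z":0,"wx":0,"wy":0,"wz":0,"hand":-1},{"x":0,"y":0,"z":0,"wx":0,"wy":0,"wz":0,"hand":-1},{"x":0,"y":0,"z":0,"wx":0,"wy":0,"wz":0,"hand":-1},{"x":0,"y":0,"z":0,"wx":0,"wy":0,"wz":0,"hand":-1}]}}

```text
time: 3.53
tool_pos: [0.4924, -0.3463, 0.0034]
tool_rot: [-0.0, 1.0, 0.021, -0.0]
contact_force: [-0.1, 0.2, -0.5]
gripper_width: -0.002
grasp_force: 0.0
```

The fingers shut fully without gripping anything, so I'll look.

```bash
python3 - <<'E'
from h import *
s=manip.state();print(s["tool_pos"],s["gripper_width"],s["grasp_force"])
w=grab_frame("wrist");t=grab_frame("top")
cv2.imwrite("pics/w3.png",np.hstack([cv2.resize(w,(400,300)),cv2.resize(t[150:300,330:480],(300,300))]))
E
```

```text
[ 0.49239198 -0.34628915  0.00342758] -0.0021732571102563818 0.0
```

View pics/w3.png

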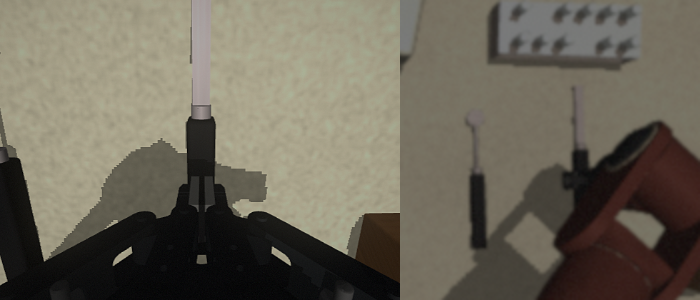

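```bash
python3 - <<'E'
from h import *
s=manip.state();p=s["tool_pos"];c=calibration("wrist")
for z in(.0034,.022,.04):print(z,proj(c,np.array([p[0],p[1],z])).round(0))
for x in (.4245,.4795,.5335):print(x,proj(c,np.array([x,-.346,.022])).round(0))
w=grab_frame("wrist");w=np.clip(w[140:330,180:400].astype(float)*2.2,0,255).astype(np.uint8)
cv2.imwrite("pics/w4.png",cv2.resize(w,None,fx=3,fy=3))
print(manip.state()["gripper_width"],s["joint_pos"])
E
```

```text
0.0034 [280. 233.]
0.022 [280. 247.]
0.04 [280. 263.]
0.4245 [275. 357.]
0.4795 [279. 270.]
0.5335 [283. 168.]
-0.000693572184257844 [-7.36538899e-01  1.91575999e-01  1.80414754e+00  9.67779988e-06
  1.14599633e+00  7.93230098e-01]
```

View pics/w4.png

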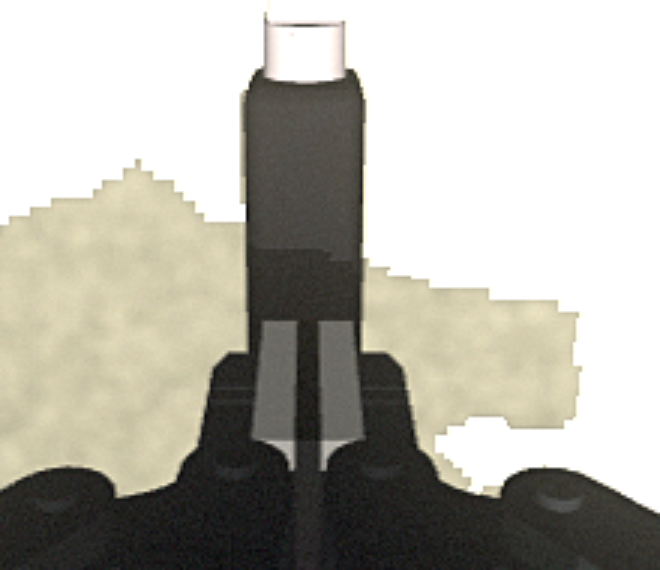

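The fingers have shut on top of the handle: the pad tips are at row 247, level with or above the handle's top. I'll work out where the tips really are in the tool frame.

```bash
python3 - <<'E'
from h import *
s=manip.state();p=s["tool_pos"];R=rot().as_matrix();c=calibration("wrist")
def row(c,p,R,dx,dy,dz): return proj(c,p+R@np.array([dx,dy,dz])).round(0)
for dx in(0,.011):
  for dz in(0,-.013,-.0187,-.03,-.037): print("now",dx,dz,row(c,p,R,dx,0,dz))
c2=dict(np.load("w2.npz"));p2=np.array([.48335,-.3468,.24122]);R2=np.array([[.9991,.0412,0],[.0412,-.9991,0],[0,0,-1]])
for dx in(0,.011):
  for dz in(0,-.013,-.0187,-.03,-.037,-.05): print("w2",dx,dz,row(c2,p2,R2,dx,.0425,dz))
o=-c["R"].T@c["t"];print("cam in tool",R.T@(o-p))
E
```

```text
now 0 0 [280. 233.]
now 0 -0.013 [280. 243.]
now 0 -0.0187 [280. 247.]
now 0 -0.03 [280. 257.]
now 0 -0.037 [280. 264.]
now 0.011 0 [280. 215.]
now 0.011 -0.013 [280. 223.]
now 0.011 -0.0187 [280. 227.]
now 0.011 -0.03 [280. 236.]
now 0.011 -0.037 [280. 242.]
w2 0 0 [356. 233.]
w2 0 -0.013 [361. 243.]
w2 0 -0.0187 [364. 247.]
w2 0 -0.03 [369. 257.]
w2 0 -0.037 [373. 264.]
w2 0 -0.05 [381. 278.]
w2 0.011 0 [357. 215.]
w2 0.011 -0.013 [362. 223.]
w2 0.011 -0.0187 [365. 227.]
w2 0.011 -0.03 [371. 236.]
w2 0.011 -0.037 [375. 242.]
w2 0.011 -0.05 [383. 255.]
cam in tool [ 0.07245074  0.00091604 -0.17769483]
```

```bash
python3 - <<'E'
from h import *
p=manip.state()["tool_pos"];c=calibration("scene");f=grab_frame("scene")
q=proj(c,p);print(q,[proj(c,p+[0,0,z]).round(1) for z in(.0187,.042,.06)], proj(c,np.array([.627,-.340,.011])))
x0,y0=130,140
a=np.clip(f[y0:y0+120,x0:x0+100].astype(float)*1.5,0,255).astype(np.uint8);a=cv2.resize(a,None,fx=5,fy=5,interpolation=cv2.INTER_CUBIC)
f0=cv2.imread("pics/scene0.png");c0=proj(c,np.array([.1987,-.592,.195]));print(c0)
b=cv2.resize(np.clip(f0[50:130,40:100].astype(float)*1.5,0,255).astype(np.uint8),None,fx=5,fy=5)
for im,qq,o in((a,q,(x0,y0)),(b,c0,(40,50))):cv2.circle(im,(int((qq[0]-o[0]+.5)*5),int((qq[1]-o[1]+.5)*5)),3,(0,0,255),-1)
out=np.zeros((600,800,3),np.uint8);out[:600,:500]=a;out[:400,500:]=b;cv2.imwrite("pics/s5.png",out)
E
```

```text
[167.7222543  214.81196296] [array([166.5, 211.4]), array([165., 207.]), array([163.7, 203.5])] [165.77001653 247.04933404]
[ 89.4132831  118.36112138]
```

View pics/s5.png

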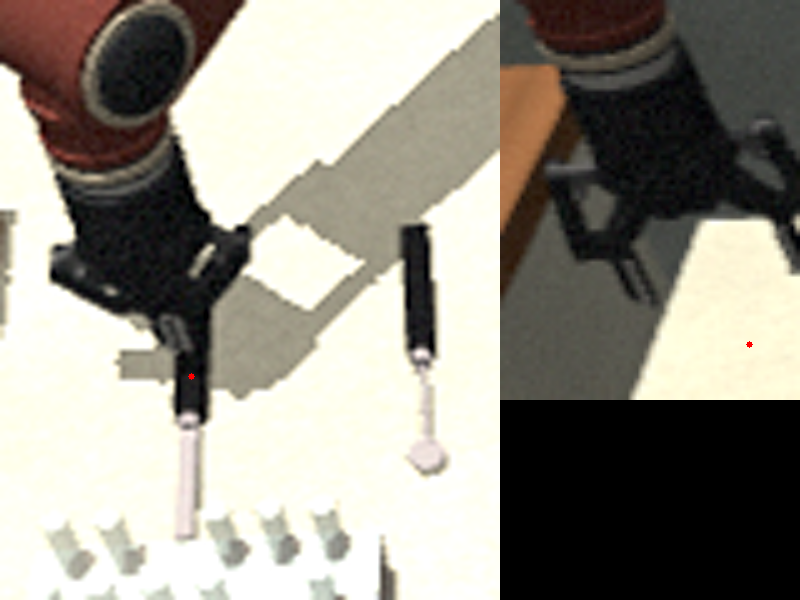

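The scene view shows the pads hovering above the handle. The reported TCP (red dot) lies about 42 mm beyond the real finger tips in both frames, so the real tips are at TCP z + 0.042. I'll open and go lower, watching the force.

{"api": "send_rows", "payload": {"rows": [{"x":0,"y":0,"z":0,"wx":0,"wy":0,"wz":0,"hand":1},{"x":0,"y":0,"z":0,"wx":0,"wy":0,"wz":0,"hand":1},{"x":0,"y":0,"z":0,"wx":0,"wy":0,"wz":0,"hand":1},{"x":0,"y":0,"z":0,"wx":0,"wy":0,"wz":0,"hand":1},{"x":0,"y":0,"z":0,"wx":0,"wy":0,"wz":0,"hand":1},{"x":0,"y":0,"z":0,"wx":0,"wy":0,"wz":0,"hand":1},{"x":0,"y":0,"z":0.04,"wx":0,"wy":0,"wz":0,"hand":1},{"x":0,"y":0,"z":0.04,"wx":0,"wy":0,"wz":0,"hand":1},{"x":0,"y":0,"z":0.04,"wx":0,"wy":0,"wz":0,"hand":1},{"x":0,"y":0,"z":0.04,"wx":0,"wy":0,"wz":0,"hand":1}]}}

```text
time: 4.57
tool_pos: [0.4921, -0.346, -0.0216]
tool_rot: [-0.0, 1.0, 0.021, -0.0]
contact_force: [-0.3, -0.2, 0.2]
gripper_width: 1.001
grasp_force: 0.0
```

{"api": "send_rows", "payload": {"rows": [{"x":0,"y":0,"z":0.04,"wx":0,"wy":0,"wz":0,"hand":1},{"x":0,"y":0,"z":0.04,"wx":0,"wy":0,"wz":0,"hand":1},{"x":0,"y":0,"z":0,"wx":0,"wy":0,"wz":0,"hand":1},{"x":0,"y":0,"z":0,"wx":0,"wy":0,"wz":0,"hand":-1},{"x":0,"y":0,"z":0,"wx":0,"wy":0,"wz":0,"hand":-1},{"x":0,"y":0,"z":0,"wx":0,"wy":0,"wz":0,"hand":-1},{"x":0,"y":0,"z":0,"wx":0,"wy":0,"wz":0,"hand":-1},{"x":0,"y":0,"z":0,"wx":0,"wy":0,"wz":0,"hand":-1},{"x":0,"y":0,"z":0,"wx":0,"wy":0,"wz":0,"hand":-1},{"x":0,"y":0,"z":0,"wx":0,"wy":0,"wz":0,"hand":-1}]}}

```text
time: 5.4
tool_pos: [0.4929, -0.3467, -0.0319]
tool_rot: [0.0, 1.0, 0.021, 0.0]
contact_force: [-0.3, -0.4, 2.8]
gripper_width: 0.219
grasp_force: 61.9
```

{"api": "send_rows", "payload": {"rows": [{"x":0,"y":0,"z":-0.05,"wx":0,"wy":0,"wz":0,"hand":-1},{"x":0,"y":0,"z":-0.1,"wx":0,"wy":0,"wz":0,"hand":-1},{"x":0,"y":0,"z":-0.15,"wx":0,"wy":0,"wz":0,"hand":-1},{"x":0,"y":0,"z":-0.2,"wx":0,"wy":0,"wz":0,"hand":-1},{"x":0,"y":0,"z":-0.2,"wx":0,"wy":0,"wz":0,"hand":-1},{"x":0,"y":0,"z":-0.2,"wx":0,"wy":0,"wz":0,"hand":-1},{"x":0,"y":0,"z":-0.1,"wx":0,"wy":0,"wz":0,"hand":-1},{"x":0,"y":0,"z":0,"wx":0,"wy":0,"wz":0,"hand":-1},{"x":0,"y":0,"z":0,"wx":0,"wy":0,"wz":0,"hand":-1},{"x":0,"y":0,"z":0,"wx":0,"wy":0,"wz":0,"hand":-1}]}}

```text
time: 6.23
tool_pos: [0.4914, -0.3454, 0.1155]
tool_rot: [-0.001, 1.0, 0.021, -0.001]
contact_force: [0.1, 0.0, -2.2]
gripper_width: 0.219
grasp_force: 61.4
```

```bash
cat > tip.py <<'E'
from h import *
# blade tip in the tool frame, from wrist picture: lit steel strip between expected columns
def tip():
    s=manip.state();p=s["tool_pos"];R=rot().as_matrix();c=calibration("wrist");w=grab_frame("wrist").astype(int)
    e=proj(c,p+R@np.array([.135,0,-.043]));x0,y0=int(e[0]),int(e[1])
    B=w[:,x0-40:x0+40];m=((B[:,:,0]-B[:,:,2])>-12)&(B.max(2)>90)
    return s,p,R,c,w,e,m,x0
E
python3 - <<'E'
from tip import *
s,p,R,c,w,e,m,x0=tip();print(s["time"],p,R.round(3).tolist(),s["grasp_force"],s["contact_force"],s["ft_torque"],"exp tip px",e)
y=int(e[1])
for r in range(max(0,y-15),y+70,5):
    xs=np.nonzero(m[r])[0]; print(r,len(xs),xs.min()+x0-40 if len(xs) else 0,xs.max()+x0-40 if len(xs) else 0,w[r,x0])
cv2.imwrite("pics/w6.png",w.astype(np.uint8))
cs=calibration("scene");f=grab_frame("scene");cv2.imwrite("pics/s6.png",f);print(proj(cs,p+R@np.array([.135,0,-.043])))
E
```

```text
6.2333 [ 0.49141808 -0.34539936  0.11553483] [[0.999, 0.041, -0.002], [0.041, -0.999, 0.002], [-0.002, -0.002, -1.0]] 61.4365017414093 [ 0.09741044  0.04385938 -2.1967585 ] [ 0.03697564  0.02023749 -0.00589626] exp tip px [ 279.70788314 -101.21778368]
[154.35585919 218.40801212]
```

{"api": "send_rows", "payload": {"rows": [{"x":-0.05,"y":-0.12,"z":0,"wx":0,"wy":0,"wz":0,"hand":-1},{"x":-0.05,"y":-0.22,"z":0,"wx":0,"wy":0,"wz":0,"hand":-1},{"x":-0.05,"y":-0.22,"z":0,"wx":0,"wy":0,"wz":0,"hand":-1},{"x":-0.05,"y":-0.22,"z":0,"wx":0,"wy":0,"wz":0,"hand":-1},{"x":-0.05,"y":-0.22,"z":0,"wx":0,"wy":0,"wz":0,"hand":-1},{"x":-0.05,"y":-0.22,"z":0,"wx":0,"wy":0,"wz":0,"hand":-1},{"x":-0.05,"y":-0.22,"z":0,"wx":0,"wy":0,"wz":0,"hand":-1},{"x":-0.05,"y":-0.22,"z":0,"wx":0,"wy":0,"wz":0,"hand":-1},{"x":-0.05,"y":-0.22,"z":0,"wx":0,"wy":0,"wz":0,"hand":-1},{"x":-0.05,"y":-0.22,"z":0,"wx":0,"wy":0,"wz":0,"hand":-1}]}}

```text
time: 7.17
tool_pos: [0.4028, -0.0331, 0.1157]
tool_rot: [-0.0, 1.0, 0.02, -0.001]
contact_force: [1.1, 0.4, -2.0]
gripper_width: 0.213
grasp_force: 61.4
```

{"api": "send_rows", "payload": {"rows": [{"x":0,"y":-0.22,"z":0,"wx":0,"wy":0,"wz":0,"hand":-1},{"x":0,"y":-0.22,"z":0,"wx":0,"wy":0,"wz":0,"hand":-1},{"x":0,"y":-0.2,"z":0,"wx":0,"wy":0,"wz":0,"hand":-1},{"x":0,"y":-0.15,"z":0,"wx":0,"wy":0,"wz":0.05,"hand":-1},{"x":0,"y":-0.1,"z":0,"wx":0,"wy":0,"wz":0.07,"hand":-1},{"x":0,"y":0,"z":0,"wx":0,"wy":0,"wz":0.07,"hand":-1},{"x":0,"y":0,"z":0,"wx":0,"wy":0,"wz":0.07,"hand":-1},{"x":0,"y":0,"z":0,"wx":0,"wy":0,"wz":0,"hand":-1},{"x":0,"y":0,"z":0,"wx":0,"wy":0,"wz":0,"hand":-1},{"x":0,"y":0,"z":0,"wx":0,"wy":0,"wz":0,"hand":-1}]}}

```text
time: 8.0
tool_pos: [0.3991, 0.0986, 0.1166]
tool_rot: [0.0, 0.997, -0.081, -0.001]
contact_force: [-0.3, 0.0, 0.1]
gripper_width: 0.213
grasp_force: 61.4
```

```bash
python3 - <<'E'
from h import *
s=manip.state();p=s["tool_pos"];R=rot().as_matrix();print(s["time"],p,R.round(4).tolist(),s["grasp_force"],s["joint_pos"].round(2))
out=np.zeros((600,800,3),np.uint8)
for n,(x0,y0,w,h),ox in(("top",(240,140,80,120),0),("scene",(250,150,80,120),400)):
    f=grab_frame(n);c=calibration(n);cv2.imwrite(f"pics/{n}7.png",f)
    e=proj(c,p+R@np.array([.135,0,-.043]));print(n,e, [proj(c,np.array(q)).round(1).tolist() for q in((.677,.043,.109),(.677-.094*.987,.043+.094*.1616,.109))])
    g=1.8 if n=="top" else 1.3
    out[:,ox:ox+400]=cv2.resize(np.clip(f[y0:y0+h,x0:x0+w].astype(float)*g,0,255).astype(np.uint8),None,fx=5,fy=5,interpolation=cv2.INTER_CUBIC)
cv2.imwrite("pics/v7.png",out)
E
```

```text
8.0 [0.39913548 0.0985632  0.11659547] [[0.9868, -0.1616, -0.0016], [-0.1616, -0.9869, -0.0001], [-0.0016, 0.0004, -1.0]] 61.39507055282593 [ 0.06 -0.44  2.17 -0.    1.41  1.79]
top [275.13680659 220.98449712] [[289.4, 169.0], [283.1, 202.7]]
scene [295.84636335 183.27728773] [[290.2, 232.1], [291.4, 207.1]]
```

View pics/v7.png

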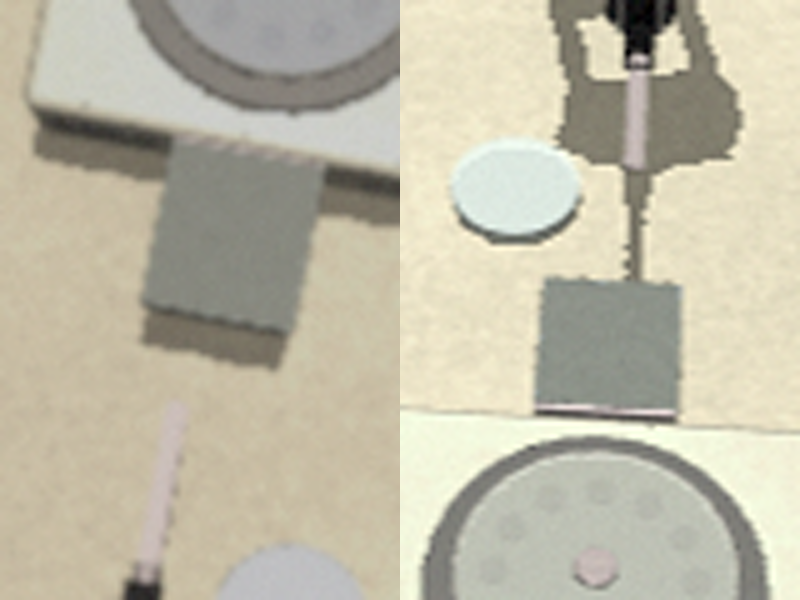

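The left half (top view) shows the tip at about (275.5,220.3), aimed slightly left of the cover; the cover's front edge runs from (269,200) to (297.6,205.6). The right half (scene view) shows the tip at (297,183.5) and the cover's front corners at (306.4,207.4) and (278.6,205.6).

```bash
python3 - <<'E'
from h import *
ct,cs=calibration("top"),calibration("scene")
T=lambda x,y:(240+x/5-.4,140+y/5-.4)
S=lambda x,y:(250+(x-400)/5-.4,150+y/5-.4)
P={}
for n,a,b in(("tip",(178,402),(635,168)),("neck",(147,572),(638,62)),("FL",(145,301),(682,287)),("FR",(288,329),(543,278)),("HL",(172,143),(677,407)),("HR",(326,163),(535,401))):
    P[n]=cross([ray(ct,T(*a)),ray(cs,S(*b))]);print(n,P[n].round(4),"top@z",onz(ct,T(*a),.158 if n in("tip","neck") else .109).round(4),"sc",onz(cs,S(*b),.158 if n in("tip","neck") else .109).round(4))
p=manip.state()["tool_pos"];R=rot().as_matrix()
print("tip in tool",R.T@(P["tip"]-p),"neck",R.T@(P["neck"]-p))
F=(P["FL"]+P["FR"])/2;H=(P["HL"]+P["HR"])/2;a=P["FL"]-P["FR"];yaw=np.arctan2(a[1],a[0])-np.pi/2;print(F,H,np.degrees(yaw),np.degrees(np.arctan2(*(H-F)[1::-1])))
u=R[:,0];d=P["tip"]-F;print("tip rel. cover front: along",d@u,"side(+left)",-d@R[:,1],"up",d[2])
E
```

```text
tip [0.5351 0.0775 0.1625] top@z [0.535  0.0767 0.158 ] sc [0.5311 0.0793 0.158 ]
neck [0.4466 0.0914 0.1653] top@z [0.4461 0.0909 0.158 ] sc [0.4393 0.0936 0.158 ]
FL [0.5913 0.1    0.1133] top@z [0.5913 0.0981 0.109 ] sc [0.5881 0.1031 0.109 ]
FR [0.5771 0.0188 0.1144] top@z [0.5776 0.0195 0.109 ] sc [0.5726 0.0185 0.109 ]
HL [0.6784 0.0858 0.1105] top@z [0.6785 0.0853 0.109 ] sc [0.6773 0.0867 0.109 ]
HR [0.6685 0.0023 0.1144] top@z [6.691e-01 6.000e-04 1.090e-01] sc [0.6649 0.0043 0.109 ]
tip in tool [ 0.13717056 -0.00130869 -0.04557437] neck [ 0.04765592 -0.00060323 -0.04829087]
[0.58423131 0.05941326 0.11385749] [0.67342007 0.04404617 0.11245458] -9.9031010869831 -9.775996082183827
tip rel. cover front: along -0.05150234953526314 side(+left) 0.00990003579608671 up 0.048636173446048786
```

{"api": "send_rows", "payload": {"rows": [{"x":0,"y":0.033,"z":0.1,"wx":0,"wy":0,"wz":0,"hand":-1},{"x":0,"y":0.033,"z":0.1,"wx":0,"wy":0,"wz":0.004,"hand":-1},{"x":0,"y":0,"z":0.1,"wx":0,"wy":0,"wz":0,"hand":-1},{"x":0,"y":0,"z":0.1,"wx":0,"wy":0,"wz":0,"hand":-1},{"x":0,"y":0,"z":0.1,"wx":0,"wy":0,"wz":0,"hand":-1},{"x":0,"y":0,"z":0.027,"wx":0,"wy":0,"wz":0,"hand":-1},{"x":0,"y":0,"z":0,"wx":0,"wy":0,"wz":0,"hand":-1},{"x":0,"y":0,"z":0,"wx":0,"wy":0,"wz":0,"hand":-1},{"x":0,"y":0,"z":0,"wx":0,"wy":0,"wz":0,"hand":-1},{"x":0,"y":0,"z":0,"wx":0,"wy":0,"wz":0,"hand":-1}]}}

```text
time: 8.93
tool_pos: [0.3991, 0.089, 0.0397]
tool_rot: [-0.0, 0.997, -0.083, 0.001]
contact_force: [-0.5, 0.9, -0.5]
gripper_width: 0.22
grasp_force: 61.4
```

```bash
cat > steel.py <<'E'
from h import *
def blade(n,p,R,save=None):
    f=grab_frame(n).astype(int);c=calibration(n)
    if save:cv2.imwrite(save,f.astype(np.uint8))
    a=proj(c,p+R@np.array([.137,0,-.043]));b=proj(c,p+R@np.array([.07,0,-.043]))
    m=((f[:,:,0]-f[:,:,2])>-9)&((f[:,:,2]-f[:,:,1])>-2)  # pinkish-grey steel
    k=np.zeros(m.shape,np.uint8);cv2.line(k,tuple(int(round(v)) for v in a+(a-b)*.25),tuple(int(round(v)) for v in b),1,11)
    m=(m&(k>0)).astype(np.uint8);nn,l,st,_=cv2.connectedComponentsWithStats(m)
    i=1+np.argmax(st[1:,4]);ys,xs=np.nonzero(l==i)
    d=(a-b)/np.linalg.norm(a-b);t=(xs-a[0])*d[0]+(ys-a[1])*d[1];s=-(xs-a[0])*d[1]+(ys-a[1])*d[0]
    e=t.max();j=t>e-6
    return c,a,a+d*(e+.3)+np.array([-d[1],d[0]])*s[j].mean(),len(t)
E
python3 - <<'E'
from steel import *
s=manip.state();p=s["tool_pos"];R=rot().as_matrix();print(s["time"],p,R[:,0],s["contact_force"])
r=[]
for n in("top","scene"):
    c,a,t,k=blade(n,p,R,f"pics/{n}8.png");print(n,a,t,k);r.append(ray(c,t))
T=cross(r);print("tip",T,"in tool",R.T@(T-p),"rel cover F",R.T@(T-[.58423,.05941,.11386]))
E
```

```text
8.9333 [0.39908789 0.08898245 0.03965097] [ 0.98620734 -0.16549958  0.00222919] [-0.51648429  0.89272317 -0.53398274]Traceback (most recent call last):
  File "<stdin>", line 5, in <module>
  File "steel.py", line 9, in blade
    i=1+np.argmax(st[1:,4]);ys,xs=np.nonzero(l==i)
        ~~~~~~~~~^^^^^^^^^^
    return _wrapfunc(a, 'argmax', axis=axis, out=out, **kwds)
    return bound(*args, **kwds)
ValueError: attempt to get argmax of an empty sequence
```

```bash
python3 - <<'E'
from h import *
p=manip.state()["tool_pos"];R=rot().as_matrix()
for n in("top","scene"):
    f=cv2.imread(f"pics/{n}8.png") if n=="top" else grab_frame(n);cv2.imwrite(f"pics/{n}8.png",f);c=calibration(n)
    for x in(.08,.11,.135,.145):
        a=proj(c,p+R@np.array([x,0,-.043]));i,j=int(round(a[1])),int(round(a[0]));print(n,x,a.round(1),[tuple(int(q) for q in f[i,j+k]) for k in(-6,-3,-2,-1,0,1,2,3,6)])
E
```

```text
top 0.08 [276.2 241.3] [(89, 103, 110), (93, 106, 112), (97, 105, 112), (104, 107, 113), (103, 106, 113), (101, 104, 112), (96, 103, 109), (91, 102, 109), (92, 106, 112)]
top 0.11 [278.2 230.7] [(91, 105, 112), (90, 102, 109), (96, 104, 110), (103, 107, 113), (103, 107, 113), (103, 106, 113), (94, 100, 106), (86, 98, 104), (90, 104, 110)]
top 0.135 [279.9 221.9] [(91, 105, 111), (93, 105, 111), (99, 106, 112), (103, 106, 112), (101, 105, 111), (97, 102, 109), (90, 98, 105), (86, 100, 106), (90, 105, 111)]
top 0.145 [280.5 218.4] [(90, 104, 111), (93, 107, 113), (92, 105, 112), (89, 103, 110), (90, 104, 110), (91, 105, 112), (91, 105, 111), (91, 105, 111), (92, 106, 112)]
scene 0.08 [292.4 186.8] [(157, 175, 177), (158, 181, 187), (159, 183, 189), (148, 162, 169), (139, 141, 151), (143, 146, 154), (132, 136, 144), (102, 110, 115), (156, 178, 184)]
scene 0.11 [292.  193.6] [(151, 173, 179), (152, 175, 182), (150, 167, 174), (143, 151, 159), (139, 141, 152), (141, 142, 152), (126, 129, 137), (125, 143, 146), (150, 170, 177)]
scene 0.135 [291.7 199.5] [(150, 170, 176), (154, 176, 181), (143, 160, 165), (117, 122, 128), (127, 129, 135), (140, 140, 149), (144, 156, 164), (153, 177, 182), (156, 177, 182)]
scene 0.145 [291.6 201.9] [(154, 175, 180), (157, 178, 184), (158, 179, 186), (131, 151, 155), (76, 87, 90), (80, 92, 96), (119, 137, 141), (159, 181, 188), (152, 173, 179)]
```

```bash
sed -i 's/^    m=((f.*$/    m=(f[:,:,0]>.885*f[:,:,2])\&(f[:,:,2]-f[:,:,1]>3)/' steel.py; python3 - <<'E'
from steel import *
s=manip.state();p=s["tool_pos"];R=rot().as_matrix();print(s["time"],p,R[:,0])
r=[]
for n in("top","scene"):
    c,a,t,k=blade(n,p,R);print(n,a,t,k);r.append(ray(c,t))
T=cross(r);print("tip",T,"in tool",R.T@(T-p),"rel cover F",R.T@(T-[.58423,.05941,.11386]))
E
```

```text
9.0333 [0.39882507 0.08900968 0.03937017] [ 0.9862136  -0.16546791  0.00176359]
top [280.00028746 221.26805842] [279.90533411 221.4859864 ] 101
scene [291.68909261 199.96191969] [292.20898304 199.36486258] 79
tip [0.5332869  0.06726455 0.08481642] in tool [ 0.13628635 -0.00082093 -0.04520567] rel cover F [-0.05159168  0.00069417  0.02895237]
```

{"api": "send_rows", "payload": {"rows": [{"x":0,"y":0.004,"z":0.01,"wx":0,"wy":0,"wz":0,"hand":-1},{"x":0.06,"y":0,"z":0,"wx":0,"wy":0,"wz":0,"hand":-1},{"x":0.06,"y":0,"z":0,"wx":0,"wy":0,"wz":0,"hand":-1},{"x":0.06,"y":0,"z":0,"wx":0,"wy":0,"wz":0,"hand":-1},{"x":0.06,"y":0,"z":0,"wx":0,"wy":0,"wz":0,"hand":-1},{"x":0.06,"y":0,"z":0,"wx":0,"wy":0,"wz":0,"hand":-1},{"x":0.06,"y":0,"z":0,"wx":0,"wy":0,"wz":0,"hand":-1},{"x":0.06,"y":0,"z":0,"wx":0,"wy":0,"wz":0,"hand":-1},{"x":0,"y":0,"z":0,"wx":0,"wy":0,"wz":0,"hand":-1},{"x":0,"y":0,"z":0,"wx":0,"wy":0,"wz":0,"hand":-1}]}}

```text
time: 9.97
tool_pos: [0.4604, 0.0778, 0.0369]
tool_rot: [-0.0, 0.997, -0.083, -0.0]
contact_force: [-0.3, 0.4, -1.0]
gripper_width: 0.216
grasp_force: 61.4
```

{"api": "send_rows", "payload": {"rows": [{"x":0.06,"y":0,"z":0,"wx":0,"wy":0,"wz":0,"hand":-1},{"x":0.06,"y":0,"z":0,"wx":0,"wy":0,"wz":0,"hand":-1},{"x":0.01,"y":0,"z":0,"wx":0,"wy":0,"wz":0,"hand":-1},{"x":0,"y":0,"z":0,"wx":0,"wy":0,"wz":0,"hand":-1},{"x":0,"y":0,"z":-0.03,"wx":0,"wy":0,"wz":0,"hand":-1},{"x":0,"y":0,"z":-0.04,"wx":0,"wy":0,"wz":0,"hand":-1},{"x":0,"y":0,"z":-0.04,"wx":0,"wy":0,"wz":0,"hand":-1},{"x":0,"y":0,"z":-0.04,"wx":0,"wy":0,"wz":0,"hand":-1},{"x":0,"y":0,"z":-0.04,"wx":0,"wy":0,"wz":0,"hand":-1},{"x":0,"y":0,"z":-0.04,"wx":0,"wy":0,"wz":0,"hand":-1}]}}

```text
time: 10.8
tool_pos: [0.4794, 0.0748, 0.0722]
tool_rot: [-0.0, 0.997, -0.083, 0.0]
contact_force: [1.3, 0.2, -2.4]
gripper_width: 0.218
grasp_force: 61.3
```

```bash
python3 - <<'E'
from steel import *
s=manip.state();p=s["tool_pos"];R=rot().as_matrix();print(s["time"],p,R[:,0],s["contact_force"],s["ft_torque"],s["grasp_force"])
# cover front edge in scene picture vs start (colour change along centre column)
c=calibration("scene");f=grab_frame("scene");cv2.imwrite("pics/s9.png",f);f0=cv2.imread("pics/scene0.png")
for y in range(194,236,2):print(y,f[y,283].tolist(),f0[y,283].tolist())
M=np.array([.677,.044,.105]);u=np.array([.986,-.166,0])
for th in(0,.2,.35,.5): print(th,proj(c,M+u*-.094*np.cos(th)+[-.0016,-.01,.094*np.sin(th)]).round(1))
E
```

```text
10.8 [0.47941177 0.07475763 0.07221764] [ 9.86222385e-01 -1.65423208e-01  7.55337957e-04] [ 1.30563058  0.24326151 -2.38593522] [-0.03261436 -0.03138725  0.0200492 ] 61.282843351364136
194 [81, 90, 88] [77, 85, 85]
196 [84, 97, 101] [153, 176, 181]
198 [86, 97, 101] [154, 175, 182]
200 [85, 98, 100] [151, 171, 176]
202 [113, 120, 115] [152, 173, 179]
204 [113, 121, 116] [155, 176, 182]
206 [111, 119, 115] [102, 107, 102]
208 [115, 121, 117] [103, 109, 106]
210 [112, 120, 116] [105, 111, 107]
212 [114, 121, 118] [106, 112, 108]
214 [116, 123, 119] [104, 110, 107]
216 [115, 122, 119] [106, 111, 108]
218 [116, 123, 119] [105, 112, 109]
220 [117, 123, 119] [106, 113, 108]
222 [113, 122, 117] [105, 112, 108]
224 [113, 121, 118] [104, 112, 107]
226 [116, 123, 120] [106, 114, 108]
228 [115, 123, 119] [105, 111, 107]
230 [131, 138, 136] [97, 103, 101]
232 [69, 70, 76] [57, 58, 61]
234 [175, 195, 195] [172, 192, 192]
0 [288.5 207.8]
0.2 [288.7 204.4]
0.35 [288.7 202.5]
0.5 [288.8 201.3]
```

{"api": "send_rows", "payload": {"rows": [{"x":0,"y":0,"z":-0.05,"wx":0,"wy":0,"wz":0,"hand":-1},{"x":0,"y":0,"z":-0.05,"wx":0,"wy":0,"wz":0,"hand":-1},{"x":0,"y":0,"z":-0.05,"wx":0,"wy":0,"wz":0,"hand":-1},{"x":0,"y":0,"z":-0.05,"wx":0,"wy":0,"wz":0,"hand":-1},{"x":0.02,"y":0,"z":-0.05,"wx":0,"wy":0,"wz":0,"hand":-1},{"x":0.03,"y":0,"z":-0.04,"wx":0,"wy":0,"wz":0,"hand":-1},{"x":0.03,"y":0,"z":-0.04,"wx":0,"wy":0,"wz":0,"hand":-1},{"x":0.03,"y":0,"z":-0.04,"wx":0,"wy":0,"wz":0,"hand":-1},{"x":0.04,"y":0,"z":-0.04,"wx":0,"wy":0,"wz":0,"hand":-1},{"x":0,"y":0,"z":0,"wx":0,"wy":0,"wz":0,"hand":-1}]}}

```text
time: 11.68
tool_pos: [0.5034, 0.0707, 0.1343]
tool_rot: [-0.0, 0.997, -0.083, 0.001]
contact_force: [2.2, -0.5, -2.9]
gripper_width: 0.218
grasp_force: 61.0
```

```bash
python3 - <<'E'
from steel import *
s=manip.state();p=s["tool_pos"];R=rot().as_matrix();print(s["time"],p,R[:,0],s["contact_force"])
M=np.array([.677,.044,.105]);u=np.array([.986,-.166,0]);t=p+R@np.array([.1365,-.001,-.0435]);d=t-M;print("tip in machine",d@u,d[1]*.986+d[0]*.166,d[2])
c=calibration("scene");f=grab_frame("scene")
x=300
print([(y,f[y,x].tolist()) for y in range(150,240,4)])
for th in(.8,1.,1.2,1.4,1.57): print(th,proj(c,M+u*-.094*np.cos(th)+[.005,.03,.094*np.sin(th)]).round(1))
E
```

```text
11.6833 [0.50335465 0.07069961 0.13426796] [ 0.98613495 -0.16592689  0.00247604] [ 2.17491793 -0.4523027  -2.87429633]
tip in machine -0.03927158620864435 -0.0014992314884756663 0.0731060964609603
[(150, [18, 17, 17]), (154, [13, 18, 16]), (158, [11, 12, 9]), (162, [21, 22, 19]), (166, [10, 11, 12]), (170, [6, 0, 0]), (174, [62, 71, 74]), (178, [153, 175, 180]), (182, [154, 177, 183]), (186, [84, 97, 100]), (190, [89, 100, 103]), (194, [85, 97, 100]), (198, [87, 100, 103]), (202, [96, 102, 96]), (206, [78, 83, 81]), (210, [79, 84, 80]), (214, [77, 84, 81]), (218, [78, 82, 80]), (222, [80, 85, 81]), (226, [79, 84, 80]), (230, [80, 85, 80]), (234, [94, 101, 104]), (238, [175, 195, 192])]
0.8 [302.7 201.6]
1.0 [302.8 202.9]
1.2 [302.8 205.6]
1.4 [302.8 209.5]
1.57 [302.7 213.7]
```

{"api": "send_rows", "payload": {"rows": [{"x":0.04,"y":0,"z":0,"wx":0,"wy":0,"wz":0,"hand":-1},{"x":0.04,"y":0,"z":0,"wx":0,"wy":0,"wz":0,"hand":-1},{"x":0.04,"y":0,"z":0,"wx":0,"wy":0,"wz":0,"hand":-1},{"x":0.04,"y":0,"z":0,"wx":0,"wy":0,"wz":0,"hand":-1},{"x":0.04,"y":0,"z":0,"wx":0,"wy":0,"wz":0,"hand":-1},{"x":0.04,"y":0,"z":0,"wx":0,"wy":0,"wz":0,"hand":-1},{"x":0.04,"y":0,"z":0,"wx":0,"wy":0,"wz":0,"hand":-1},{"x":0.04,"y":0,"z":0,"wx":0,"wy":0,"wz":0,"hand":-1},{"x":0,"y":0,"z":0,"wx":0,"wy":0,"wz":0,"hand":-1},{"x":0,"y":0,"z":0,"wx":0,"wy":0,"wz":0,"hand":-1}]}}

```text
time: 12.57
tool_pos: [0.5492, 0.0629, 0.1328]
tool_rot: [0.0, 0.997, -0.083, 0.0]
contact_force: [-0.5, 0.2, -0.6]
gripper_width: 0.217
grasp_force: 61.4
```

```bash
cat > cov.py <<'E'
from steel import *
s=manip.state();p=s["tool_pos"];R=rot().as_matrix();print(s["time"],p,R[:,0],s["contact_force"])
M=np.array([.677,.044,.105]);u=np.array([.986,-.166,0]);t=p+R@np.array([.1365,-.001,-.0435]);d=t-M;print("tip in machine",d@u,d[1]*.986+d[0]*.166,d[2])
c=calibration("scene");f=grab_frame("scene");cv2.imwrite("pics/sc.png",f)
print([(y,f[y,302].tolist()) for y in range(194,246,3)])
for th in(1.3,1.5,1.6,1.7,1.8): print(th,proj(c,M+u*-.094*np.cos(th)+[.005,.03,.094*np.sin(th)]).round(1))
E
python3 cov.py
```

```text
12.5667 [0.54922804 0.06294175 0.13279402] [ 9.86180002e-01 -1.65677399e-01  4.87382710e-05] [-0.48467497  0.18453137 -0.60397254]
tip in machine 0.007353113689844923 -0.0014851481297724052 0.07130064831417156
[(194, [153, 175, 180]), (197, [84, 98, 100]), (200, [86, 100, 102]), (203, [86, 99, 102]), (206, [83, 95, 99]), (209, [87, 99, 103]), (212, [107, 115, 111]), (215, [115, 120, 116]), (218, [129, 137, 133]), (221, [39, 43, 42]), (224, [36, 38, 36]), (227, [38, 41, 39]), (230, [36, 38, 37]), (233, [37, 40, 37]), (236, [178, 199, 193]), (239, [162, 181, 177]), (242, [95, 101, 101]), (245, [142, 150, 150])]
1.3 [302.8 207.4]
1.5 [302.7 211.9]
1.6 [302.6 214.5]
1.7 [302.6 217.4]
1.8 [302.4 220.5]
```

{"api": "send_rows", "payload": {"rows": [{"x":-0.06,"y":0,"z":0,"wx":0,"wy":0,"wz":0,"hand":-1},{"x":-0.09,"y":0,"z":0,"wx":0,"wy":0,"wz":0,"hand":-1},{"x":-0.12,"y":0,"z":0,"wx":0,"wy":0,"wz":0,"hand":-1},{"x":-0.12,"y":0,"z":0,"wx":0,"wy":0,"wz":0,"hand":-1},{"x":-0.12,"y":0,"z":0,"wx":0,"wy":0,"wz":0,"hand":-1},{"x":-0.12,"y":0,"z":0,"wx":0,"wy":0,"wz":0,"hand":-1},{"x":-0.12,"y":0,"z":0,"wx":0,"wy":0,"wz":0,"hand":-1},{"x":0,"y":0,"z":0,"wx":0,"wy":0,"wz":0,"hand":-1},{"x":0,"y":0,"z":0,"wx":0,"wy":0,"wz":0,"hand":-1},{"x":0,"y":0,"z":0,"wx":0,"wy":0,"wz":0,"hand":-1}]}}

```text
time: 13.45
tool_pos: [0.438, 0.0817, 0.1332]
tool_rot: [-0.0, 0.997, -0.083, 0.001]
contact_force: [0.6, 0.4, -1.1]
gripper_width: 0.22
grasp_force: 61.4
```

```bash
python3 cov.py; python3 - <<'E'
from steel import *
s=manip.state();p=s["tool_pos"];R=rot().as_matrix()
r=[]
for n in("top","scene"):
    c,a,t,k=blade(n,p,R,f"pics/{n}10.png");print(n,a,t,k);r.append(ray(c,t))
T=cross(r);print("tip",T,"in tool",R.T@(T-p))
a=cv2.imread("pics/top10.png")[150:230,250:315];b=cv2.imread("pics/scene10.png")[165:245,250:315]
g=lambda i,k:cv2.resize(np.clip(i.astype(float)*k,0,255).astype(np.uint8),None,fx=6,fy=6,interpolation=cv2.INTER_CUBIC)
cv2.imwrite("pics/v10.png",np.hstack([g(a,2),g(b,1.4)]))
E
```

```text
13.45 [0.43804844 0.08169826 0.13321374] [ 0.98622824 -0.16538555  0.00121714] [ 0.62720487  0.36769706 -1.14700572]
tip in machine -0.10543478476558905 -0.001414197528024394 0.07187999589967346
[(194, [148, 169, 175]), (197, [148, 171, 175]), (200, [151, 175, 181]), (203, [152, 173, 180]), (206, [149, 169, 175]), (209, [153, 174, 180]), (212, [119, 130, 128]), (215, [110, 118, 112]), (218, [125, 135, 130]), (221, [35, 38, 37]), (224, [39, 39, 40]), (227, [43, 45, 43]), (230, [39, 43, 40]), (233, [38, 40, 40]), (236, [176, 197, 191]), (239, [162, 180, 177]), (242, [94, 97, 98]), (245, [138, 149, 145])]
1.3 [302.8 207.4]
1.5 [302.7 211.9]
1.6 [302.6 214.5]
1.7 [302.6 217.4]
1.8 [302.4 220.5]
top [282.14301871 205.04486756] [282.17105461 204.53644076] 128
scene [291.95808234 189.98382194] [292.54688134 189.38401712] 95
tip [0.57450135 0.05960994 0.18025531] in tool [ 0.13803593 -0.00084005 -0.04690509]
```

View pics/v10.png

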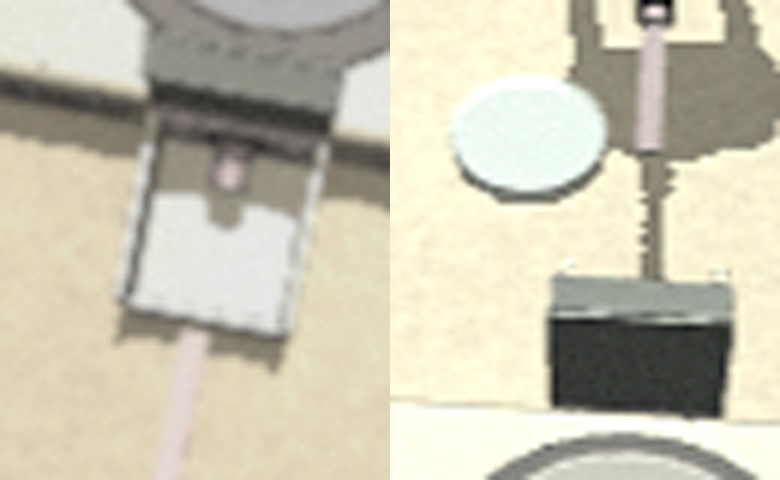

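The left half (top view) shows the open compartment with the steel button at (287.5,178.3), its front end at about row 181.6, and the blade tip at (282.2,204.5) pointing in. The right half shows the cover standing past upright.

```bash
python3 - <<'E'
from h import *
c=calibration("top");R=rot().as_matrix();p=manip.state()["tool_pos"]
T=lambda x,y:(250+x/6-.4,150+y/6-.4)
f=cv2.imread("pics/top10.png").astype(int)
for y in range(173,186):print(y,[f"{f[y,x,2]}/{f[y,x,2]-f[y,x,1]}" for x in range(281,295)])
tip=p+R@np.array([.137,-.0009,-.044]);tv=onz(c,(282.17,204.54),.1772)
q={"btn":onz(c,T(229,172),.097),"btnfront":onz(c,T(226,190),.095),"cheekF":(onz(c,T(121,299),.103)+onz(c,T(285,331),.103))/2,"cheekB":(onz(c,T(152,140),.103)+onz(c,T(324,150),.103))/2}
for n,v in q.items():
    d=v-tv;print(n,v.round(4),"ahead",d@R[:,0],"right(+tool y)",d@R[:,1])
print(tip,tv)
E
```

```text
173 ['48/1', '47/3', '42/1', '37/2', '28/2', '31/-1', '37/2', '39/1', '36/3', '34/3', '30/1', '32/2', '37/1', '44/3']
174 ['66/3', '65/3', '62/3', '57/1', '48/3', '43/1', '48/5', '50/3', '49/2', '45/3', '40/3', '30/2', '24/1', '34/2']
175 ['75/2', '73/3', '73/2', '70/3', '61/3', '50/3', '55/4', '60/5', '60/4', '54/3', '45/4', '38/2', '40/1', '38/2']
176 ['75/2', '74/3', '75/3', '73/2', '64/4', '56/5', '71/5', '74/6', '64/5', '55/4', '49/5', '55/2', '62/3', '60/3']
177 ['75/3', '75/3', '76/3', '73/3', '68/4', '71/5', '88/8', '95/8', '86/7', '72/7', '62/2', '66/2', '74/3', '72/2']
178 ['75/3', '77/3', '76/2', '71/2', '70/3', '83/8', '99/8', '104/8', '97/8', '79/7', '69/5', '71/2', '75/3', '75/3']
179 ['75/3', '75/3', '76/3', '69/2', '69/5', '85/6', '101/7', '105/7', '94/7', '77/6', '70/4', '74/3', '77/3', '76/2']
180 ['76/3', '76/2', '76/2', '69/2', '66/4', '80/6', '98/7', '103/7', '87/6', '73/5', '69/3', '76/3', '76/2', '75/2']
181 ['80/2', '79/3', '78/2', '73/3', '68/3', '69/3', '77/3', '81/5', '73/5', '63/4', '67/3', '75/3', '76/2', '77/2']
182 ['99/0', '98/0', '90/2', '78/2', '74/3
[... 190 characters left out ...]
8/3']
184 ['115/0', '115/0', '112/-1', '97/1', '79/2', '77/3', '77/2', '74/2', '77/2', '90/2', '98/0', '98/0', '99/1', '90/1']
185 ['115/-1', '115/-1', '113/0', '99/0', '81/3', '77/3', '77/3', '77/3', '81/3', '96/0', '112/-1', '113/-1', '113/0', '107/-1']
btn [0.6531 0.047  0.097 ] ahead 0.07935092494561087 right(+tool y) -0.0013161630205763782
btnfront [0.645  0.0483 0.095 ] ahead 0.07114127366467406 right(+tool y) -0.0011865669294079096
cheekF [0.5863 0.0575 0.103 ] ahead 0.011746772817442198 right(+tool y) -0.0005550421277704975
cheekB [0.6648 0.0431 0.103 ] ahead 0.09157780402685217 right(+tool y) 0.0005936521304706517
[0.57362703 0.05974433 0.1771122 ] [0.57458841 0.05889049 0.1772    ]
```

{"api": "send_rows", "payload": {"rows": [{"x":0,"y":-0.005,"z":0.1,"wx":0,"wy":0,"wz":0,"hand":-1},{"x":0,"y":0,"z":0.12,"wx":0,"wy":0,"wz":0,"hand":-1},{"x":0,"y":0,"z":0.12,"wx":0,"wy":0,"wz":0,"hand":-1},{"x":0,"y":0,"z":0.12,"wx":0,"wy":0,"wz":0,"hand":-1},{"x":0,"y":0,"z":0.08,"wx":0,"wy":0,"wz":0,"hand":-1},{"x":0,"y":0,"z":0.033,"wx":0,"wy":0,"wz":0,"hand":-1},{"x":0,"y":0,"z":0,"wx":0,"wy":0,"wz":0,"hand":-1},{"x":0,"y":0,"z":0,"wx":0,"wy":0,"wz":0,"hand":-1},{"x":0,"y":0,"z":0,"wx":0,"wy":0,"wz":0,"hand":-1},{"x":0,"y":0,"z":0,"wx":0,"wy":0,"wz":0,"hand":-1}]}}

```text
time: 14.43
tool_pos: [0.4391, 0.0824, 0.0482]
tool_rot: [-0.0, 0.997, -0.083, 0.001]
contact_force: [0.3, 0.2, -0.5]
gripper_width: 0.218
grasp_force: 61.4
```

```bash
python3 - <<'E'
from steel import *
s=manip.state();p=s["tool_pos"];R=rot().as_matrix();print(s["time"],p,R[:,0],s["contact_force"])
r=[]
for n in("top","scene"):
    c,a,t,k=blade(n,p,R,f"pics/{n}11.png");print(n,a,t,k);r.append(ray(c,t))
T=cross(r);print("tip",T,"in tool",R.T@(T-p))
E
```

```text
14.4333 [0.43909931 0.08242195 0.04820011] [ 0.98620473 -0.16551561  0.00219629] [ 0.33796558  0.15401758 -0.51637295]
top [282.59950257 206.75378056] [282.50175581 205.98086288] 106
scene [291.30562136 208.09725285] [291.98712272 207.35299241] 83
tip [0.57598748 0.06067923 0.09742198] in tool [ 0.13870663 -0.00123423 -0.04891685]
```

{"api": "send_rows", "payload": {"rows": [{"x":0.06,"y":0,"z":0.01,"wx":0,"wy":0,"wz":0,"hand":-1},{"x":0.06,"y":0,"z":0,"wx":0,"wy":0,"wz":0,"hand":-1},{"x":0.06,"y":0,"z":0,"wx":0,"wy":0,"wz":0,"hand":-1},{"x":0.06,"y":0,"z":0,"wx":0,"wy":0,"wz":0,"hand":-1},{"x":0.06,"y":0,"z":0,"wx":0,"wy":0,"wz":0,"hand":-1},{"x":0.06,"y":0,"z":0,"wx":0,"wy":0,"wz":0,"hand":-1},{"x":0.04,"y":0,"z":0,"wx":0,"wy":0,"wz":0,"hand":-1},{"x":0,"y":0,"z":0,"wx":0,"wy":0,"wz":0,"hand":-1},{"x":0,"y":0,"z":0,"wx":0,"wy":0,"wz":0,"hand":-1},{"x":0,"y":0,"z":0,"wx":0,"wy":0,"wz":0,"hand":-1}]}}

```text
time: 15.37
tool_pos: [0.4968, 0.0725, 0.0452]
tool_rot: [-0.0, 0.997, -0.083, -0.0]
contact_force: [0.2, 0.9, -1.2]
gripper_width: 0.223
grasp_force: 61.4
```

```bash
cat > fx.py <<'E'
from h import *
F=[]
for i in range(6):
    grab_frame("top") if i else 0; s=manip.state();F.append(s["contact_force"])
F=np.array(F);R=rot().as_matrix();p=s["tool_pos"];print(s["time"],p,"along",p@np.array([.986,-.166,0]),"F along tool x",(F@R[:,0]).round(2),(F@R[:,0]).mean().round(2),"z",F[:,2].mean().round(2),"pitch",R[2,0])
E
python3 fx.py
```

```text
15.6167 [0.49691979 0.07256864 0.0454527 ] along 0.47791651335310675 F along tool x [ 0.02  0.44 -0.65  0.9   0.22  0.22] 0.19 z -1.03 pitch -1.725233616568726e-05
```

{"api": "send_rows", "payload": {"rows": [{"x":0.015,"y":0,"z":0,"wx":0,"wy":0,"wz":0,"hand":-1},{"x":0.015,"y":0,"z":0,"wx":0,"wy":0,"wz":0,"hand":-1},{"x":0.015,"y":0,"z":0,"wx":0,"wy":0,"wz":0,"hand":-1},{"x":0.015,"y":0,"z":0,"wx":0,"wy":0,"wz":0,"hand":-1},{"x":0,"y":0,"z":0,"wx":0,"wy":0,"wz":0,"hand":-1},{"x":0,"y":0,"z":0,"wx":0,"wy":0,"wz":0,"hand":-1},{"x":0,"y":0,"z":0,"wx":0,"wy":0,"wz":0,"hand":-1},{"x":0,"y":0,"z":0,"wx":0,"wy":0,"wz":0,"hand":-1},{"x":0,"y":0,"z":0,"wx":0,"wy":0,"wz":0,"hand":-1},{"x":0,"y":0,"z":0,"wx":0,"wy":0,"wz":0,"hand":-1}]}}

```text
time: 16.45
tool_pos: [0.506, 0.071, 0.0454]
tool_rot: [-0.0, 0.997, -0.083, -0.0]
contact_force: [0.7, 0.5, -1.6]
gripper_width: 0.217
grasp_force: 61.4
```

```bash
python3 fx.py
```

```text
16.7 [0.50606141 0.07101333 0.04545544] along 0.4871883410919537 F along tool x [ 0.63 -0.22 -0.04  0.18  0.4  -0.36] 0.1 z -1.39 pitch 2.019672219634093e-05
```

Still no contact along the axis. I'll take 3 mm steps.

{"api": "send_rows", "payload": {"rows": [{"x":0.01,"y":0,"z":0,"wx":0,"wy":0,"wz":0,"hand":-1},{"x":0.01,"y":0,"z":0,"wx":0,"wy":0,"wz":0,"hand":-1},{"x":0,"y":0,"z":0,"wx":0,"wy":0,"wz":0,"hand":-1},{"x":0,"y":0,"z":0,"wx":0,"wy":0,"wz":0,"hand":-1},{"x":0,"y":0,"z":0,"wx":0,"wy":0,"wz":0,"hand":-1},{"x":0,"y":0,"z":0,"wx":0,"wy":0,"wz":0,"hand":-1},{"x":0,"y":0,"z":0,"wx":0,"wy":0,"wz":0,"hand":-1},{"x":0,"y":0,"z":0,"wx":0,"wy":0,"wz":0,"hand":-1},{"x":0,"y":0,"z":0,"wx":0,"wy":0,"wz":0,"hand":-1},{"x":0,"y":0,"z":0,"wx":0,"wy":0,"wz":0,"hand":-1}]}}

```text
time: 17.53
tool_pos: [0.509, 0.0705, 0.0455]
tool_rot: [0.0, 0.997, -0.083, 0.0]
contact_force: [0.3, 0.7, -2.1]
gripper_width: 0.213
grasp_force: 61.4
```

```bash
python3 fx.py
```

```text
17.7833 [0.50903748 0.07046693 0.0454537 ] along 0.4902134462894552 F along tool x [ 0.22 -0.29  0.32 -0.19 -0.72  0.61] -0.01 z -1.18 pitch 1.8932256702298294e-05
```

{"api": "send_rows", "payload": {"rows": [{"x":0.01,"y":0,"z":0,"wx":0,"wy":0,"wz":0,"hand":-1},{"x":0.01,"y":0,"z":0,"wx":0,"wy":0,"wz":0,"hand":-1},{"x":0,"y":0,"z":0,"wx":0,"wy":0,"wz":0,"hand":-1},{"x":0,"y":0,"z":0,"wx":0,"wy":0,"wz":0,"hand":-1},{"x":0,"y":0,"z":0,"wx":0,"wy":0,"wz":0,"hand":-1},{"x":0,"y":0,"z":0,"wx":0,"wy":0,"wz":0,"hand":-1},{"x":0,"y":0,"z":0,"wx":0,"wy":0,"wz":0,"hand":-1},{"x":0,"y":0,"z":0,"wx":0,"wy":0,"wz":0,"hand":-1},{"x":0,"y":0,"z":0,"wx":0,"wy":0,"wz":0,"hand":-1},{"x":0,"y":0,"z":0,"wx":0,"wy":0,"wz":0,"hand":-1}]}}

```text
time: 18.62
tool_pos: [0.5118, 0.07, 0.0454]
tool_rot: [-0.0, 0.997, -0.083, -0.0]
contact_force: [-3.4, 0.7, -0.6]
gripper_width: 0.219
grasp_force: 61.4
```

```bash
python3 fx.py
```

```text
18.8667 [0.51191183 0.07001777 0.04539883] along 0.4931221110596455 F along tool x [-3.43 -1.97 -2.63 -3.53 -1.56 -1.96] -2.51 z -0.82 pitch -0.0001702238756778118
```

{"api": "send_rows", "payload": {"rows": [{"x":0.01,"y":0,"z":0,"wx":0,"wy":0,"wz":0,"hand":-1},{"x":0.01,"y":0,"z":0,"wx":0,"wy":0,"wz":0,"hand":-1},{"x":0,"y":0,"z":0,"wx":0,"wy":0,"wz":0,"hand":-1},{"x":0,"y":0,"z":0,"wx":0,"wy":0,"wz":0,"hand":-1},{"x":0,"y":0,"z":0,"wx":0,"wy":0,"wz":0,"hand":-1},{"x":0,"y":0,"z":0,"wx":0,"wy":0,"wz":0,"hand":-1},{"x":0,"y":0,"z":0,"wx":0,"wy":0,"wz":0,"hand":-1},{"x":0,"y":0,"z":0,"wx":0,"wy":0,"wz":0,"hand":-1},{"x":0,"y":0,"z":0,"wx":0,"wy":0,"wz":0,"hand":-1},{"x":0,"y":0,"z":0,"wx":0,"wy":0,"wz":0,"hand":-1}]}}

```text
time: 19.7
tool_pos: [0.5149, 0.0695, 0.0454]
tool_rot: [0.0, 0.997, -0.083, -0.0]
contact_force: [-3.7, 0.5, -1.7]
gripper_width: 0.216
grasp_force: 61.4
```

```bash
python3 fx.py; python3 - <<'E'
from h import *
c=calibration("top");f=grab_frame("top").astype(int);cs=calibration("scene");g=grab_frame("scene")
R=rot().as_matrix();p=manip.state()["tool_pos"]
print(proj(c,p+R@np.array([.138,-.001,-.044])))
for y in range(173,196,2):print(y,[f"{f[y,x,2]}/{f[y,x,2]-f[y,x,1]}" for x in range(281,295)])
print([(y,g[y,302].tolist()) for y in range(209,226,3)])
E
```

```text
19.95 [0.5148709  0.06950289 0.04540494] along 0.4961252286628488 F along tool x [-3.69 -3.86 -3.94 -3.89 -4.33 -3.45] -3.86 z -1.13 pitch -0.0001808825260178607
[287.56280256 179.30985527]
173 ['51/1', '47/2', '44/2', '36/3', '29/-1', '32/3', '38/3', '38/2', '39/3', '34/2', '32/1', '35/3', '38/3', '47/2']
175 ['75/2', '76/3', '76/3', '71/2', '61/3', '53/3', '56/5', '62/4', '60/5', '53/4', '46/3', '39/3', '39/3', '41/2']
177 ['75/1', '77/2', '77/3', '73/2', '68/4', '74/5', '90/7', '96/7', '85/6', '72/6', '61/4', '68/3', '75/1', '75/2']
179 ['77/2', '76/2', '78/3', '74/1', '74/3', '83/5', '90/5', '90/5', '81/5', '71/5', '68/3', '74/3', '78/2', '78/3']
181 ['80/3', '80/2', '80/3', '79/3', '90/4', '109/6', '114/7', '114/8', '108/7', '93/5', '80/2', '77/3', '78/4', '77/3']
183 ['116/-1', '115/-1', '109/1', '95/1', '100/5', '115/7', '116/7', '115/7', '105/6', '89/3', '81/2', '82/3', '81/2', '79/2']
185 ['116/-1', '117/0', '117/0', '112/1', '112/4', '114/6', '116/7', '110/7', '96/5', '100/1', '114/-1', '115/0', '115/-1', '110/0']
187 ['117/-1', '117/-1', '116/0', '114/2', '113/6', '114/6', '116/8', '116/7', '115/1', '117/1', '117/-1', '117/-1', '116/-1', '117/-1']
189 ['117/-1', '117/-1', '117/0', '116/3', '116/6', '116/6', '116/6', '117/5', '118/2', '117/-1', '117/0', '117/-1', '118/0', '117/-1']
191 ['117/-1', '116/0', '117/2', '116/5', '116/7', '115/6', '113/7', '113/3', '115/-1', '116/-1', '118/-1', '117/-1', '116/-1', '116/-2']
193 ['117/-1', '117/0', '116/3', '115/6', '116/6', '114/6', '105/7', '106/2', '115/-1', '116/-1', '116/-1', '117/-1', '116/-1', '117/-1']
195 ['116/0', '117/0', '115/3', '116/5', '115/6', '115/7', '117/4', '114/-1', '118/0', '118/0', '117/0', '116/-2', '117/-1', '116/0']
[(209, [92, 104, 109]), (212, [121, 131, 128]), (215, [109, 118, 115]), (218, [129, 138, 132]), (221, [41, 40, 42]), (224, [40, 43, 43])]
```

```bash
python3 -c "
from plant import job_done
print(job_done())"
```

```text
the job is handed in; nothing more can be done
None
```

I handed the job in with the cover leaning past upright (about 1.7 rad) and the blade held level in the gripper at about 4 N, so the plunger is roughly 6 mm in; the tip looks about 1 mm off the mark sideways and within about 2 mm in height by my estimate, and no verdict came back.

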